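# Check two roller rests with a profile and a spirit level

### The job

Check that the two roller rests stand level: lay the aluminium profile across both rollers, along the rail, centred over the rail's width and with at least 3 cm of it reaching past each roller, and let go of it. Then stand the spirit level upright and lengthwise along the middle of the profile's top, and leave it there. Set both down gently without dropping them, and do not move the bottle or the small carton.

Things in the scene. Friction and masses are not known exactly. Their poses are not given: they have to be found in the camera images.
- profile: loose silver aluminium slotted profile offcut, 40 wide (x) x 247 long (y) x 40 high (z) mm, 0.32 to 0.5 kg, to be gripped across its 40 mm width; behaves as a solid bar. Origin: centre of its underside; y runs along it, z up. It starts lying on the bench and is the same either way round.
- level: loose yellow spirit level with black end caps and a green vial at the top middle, 24 wide (x) x 150 long (y) x 45 high (z) mm, 0.17 to 0.35 kg, to be gripped across its 24 mm width; it starts standing upright on its flat base on the bench. Origin: centre of its underside; y runs along it, z up.
- rig: fixed aluminium base rail on the bench, 50 wide (x) x 220 long (y) x 18 high (z) mm, that carries the two roller rests. Origin: centre of its underside; y runs along it, from the right rest to the left rest, z up. It cannot move. To its far left stand bench instruments up to 0.3 m high; a fixed rail with carriers up to 0.15 m high runs along the front edge of the bench.
- rest_left: fixed rest clamped on the rail at its +y part (left as seen from the robot): black foot with a clamp screw, blue upright and a steel roller across the top. Origin: centre of its foot, on the rail's top face, 18 mm above the bench; axes as the rail's. The foot is 58 x 28 mm and the upright 30 x 12 mm in plan.
- rest_right: the same fixed rest on the rail's -y part (right as seen from the robot). The two rollers are 110 to 170 mm apart, equally high, and not always the same distance from the rail's middle.
- rest_left_top (a point): middle of the top line of the left rest's fixed steel roller, 75 mm above the bench. The roller is 12 mm in diameter and 64 mm long, along the rail's x axis; it does not turn. Axes as the rail's.
- rest_right_top (a point): the same point on the right rest's roller.
- bottle: white dropper bottle with a red cap, 40 mm across, 116 mm high, standing. Bystander; origin: centre of its underside.
- carton: small brown carton, 50 x 70 x 45 mm. Bystander; origin: centre of its underside.
There are look-alikes about, which are no part of the job. Several things have the shape of the level; the one meant has the colours described above.

How it is judged:
By the outcome, as a careful person would: the job done as asked, in the order asked, and still so for the second after the job is handed in, with the robot touching nothing.
It also fails if it takes over 72 s, if anything falls off the work surface, if the arm or the gripper's body presses on something with over 40 N, if the wrist force passes 120 N, or if a joint passes its speed limit or range.

### The arm

A 7-joint arm with a two-finger parallel gripper is mounted at the origin on a cart in front of the work surface, level with it; the furniture and walls round the work are solid. World frame = base frame: x ahead of the robot, y to its left, z up, the work surface at z = 0. Lengths are in m, angles in rad, forces in N, time in s.
With the tool pointing down it reaches from about 0.4 to 0.85 m from the base axis. Payload 4.5 kg.
Tool frame: the origin (TCP) lies at the very end of the fingers, on their centre line; the grasp point (between the pads) lies 19 mm behind it; z points along the fingers, y is the line along which they close (so a half turn about z gives the same grasp; the last joint's range is limited). The gripper opens to 85 mm and grips with 20 to 120 N. Pads are 22 mm wide; open, the fingers measure 114 mm over their backs; the gripper's body (76 mm by 85 mm) begins 54 mm behind the grasp point. The pads swing forward as they close: fully open they stand 13 mm farther back than shut.
Start: joints at [1.319, 0.689, -0.195, 1.565, 0.157, 0.902, -0.215], TCP at [0.176, -0.6, 0.231] pointing down, gripper open.
Joint ranges: [-3.01, 3.01], [-0.46, 2.08], [-1.47, 1.51], [0.13, 2.56], [-1, 4.14], [0.04, 2.09], [-2.66, 2.66]. Speed limits (rad/s): [2.57, 2.57, 3.14, 3.14, 3.14, 3.14, 3.14].

### API

Orientations are given as a rotation vector (axis times angle).
In Python, from plant import get_state, capture, close_job gives the robot as it stands.
- The arm moves only by the tool apply_moves, never from a script. Its argument "increments" is a list of rows, each an object of numbers: "tx", "ty", "tz": the shift along the world's x, y, z in m; "ax", "ay", "az": the turn, a rotation vector about the world's x, y, z in degrees. In form: [{"tx": .., "ty": .., "tz": .., "ax": .., "ay": .., "az": ..}, ...]. A call has 1 to 20 rows; each row is the pose to reach, as a shift and turn from the pose commanded when the call began; what a row does not reach only later rows make up. A row lasts 1/12 s, in which the tool goes at most 41.7 mm and 7.16 degrees, less where a joint would pass 70% of its speed; a pose out of reach is approached as far as the arm can. A call with a gripper value outside its range is refused whole. "claw" is the opening, from 0 (shut) to 1 (fully open), set as the call begins (left out, the last holds). The fingers move at their own pace and stop on an object; "squeeze" is the grip in N (left out, the last holds). Time passes only in rows, so rows that repeat a pose let the fingers close. It gives the time, the measured TCP pose, the force, the opening and the grip force at its end, in the units of the state.
- get_state(): the state, without advancing time (a new reading comes with each control period).
- capture(name): name is "side" or "top"; returns a dict with "color" (400x640x3 uint8, blue, green, red), "fov_y" (degrees; the focal length in pixels is half the picture's height over the tangent of half this angle, whatever the lens; pixels are square), "cx", "cy" (the principal point, pixels), "pose" (4x4, takes a point from camera to world coordinates). Camera axes: x right, y down, z forward; pixel columns grow to the right and rows downward; lengths in m; the calibration is good to about 2 mm. A picture is of the moment at which its call begins. There is no depth.
- close_job(): hands the job in; it is judged then, once.
The state is a dict: "t": time; "joints": joint angles; "dq": joint speeds; "joint_efforts": joint torques, N m; "tool_pos": TCP position; "orientation": TCP orientation; "ft_force": force on the tool from outside, world axes, zero at the start; "ft_torque": the same for the moment, N m; "finger_gap": finger opening in m; "finger_force": force on a finger pad.
Only numpy, scipy, OpenCV 4.12 (cv2) and the standard library are available. Lean on these libraries where they do the work, as an engineer would, in place of code of your own. Each camera call takes 0.05 s, during which the arm holds its last target. There are 200 camera calls.

## Working session

There is one attempt and no reset: what is moved stays moved. The work goes in short steps, Python scripts to look and compute and a tool call to move; the robot and the scene stay as the last step left them, time stands still between calls to the robot, and variables do not carry over. Pictures are saved under pics/ and viewed, at most 10 in all, crops included, and the job is handed in when it is done.

Besides the shell and the picture viewer there is one more tool, called after "Call:" as name(argument=value, ...), one argument or row to a line, values as JSON. apply_moves: Moves the arm, as the interface text tells. Its arguments: {"type":"object","properties":{"increments":{"type":"array","items":{"type":"object","properties":{"tx":{"type":"number"},"ty":{"type":"number"},"tz":{"type":"number"},"ax":{"type":"number"},"ay":{"type":"number"},"az":{"type":"number"}}}},"claw":{"type":"number"},"squeeze":{"type":"number"}},"required":["increments"]}

```bash
mkdir -p pics; ls
cat > h.py <<'E'
import numpy as np,cv2
from plant import get_state,capture,close_job
def cam(n):
    c=capture(n); im=c["color"]; f=im.shape[0]/2/np.tan(np.radians(c["fov_y"])/2)
    return im,f,c["cx"],c["cy"],np.array(c["pose"])
def ray(c,u,v):
    im,f,cx,cy,P=c; d=P[:3,:3]@np.array([(u-cx)/f,(v-cy)/f,1]); return P[:3,3],d
def onz(c,u,v,z):
    o,d=ray(c,u,v); return o+d*(z-o[2])/d[2]
def proj(c,p):
    im,f,cx,cy,P=c; q=P[:3,:3].T@(np.array(p)-P[:3,3]); return np.array([cx+f*q[0]/q[2],cy+f*q[1]/q[2]])
E
python3 - <<'E'
from h import *
for n in("top","side"):
    c=cam(n); cv2.imwrite(f"pics/{n}0.png",c[0]); print(n,c[1:4],c[4].round(3).tolist())
s=get_state(); print(s["t"],s["tool_pos"],s["orientation"],s["finger_gap"])
E
```

```text
pics
top (np.float64(389.1021660037706), 311.72540000865513, 199.97995389643887) [[0.019, -0.993, 0.114, 0.412], [-1.0, -0.019, 0.001, -0.013], [0.001, -0.114, -0.993, 1.434], [0.0, 0.0, 0.0, 1.0]]
side (np.float64(485.1416448358376), 308.24075036209916, 195.18445271120117) [[0.962, -0.131, 0.24, 0.16], [-0.273, -0.461, 0.844, -1.486], [0.001, -0.877, -0.48, 0.914], [0.0, 0.0, 0.0, 1.0]]
0.1 [ 0.17599677 -0.59909899  0.2305595 ] [-3.10793984e+00 -4.47243639e-01  5.27502296e-04] 0.08563336262607509
```

View pics/top0.png

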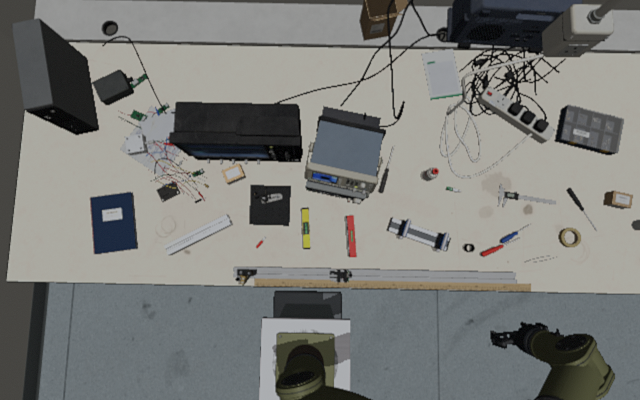

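View pics/side0.png

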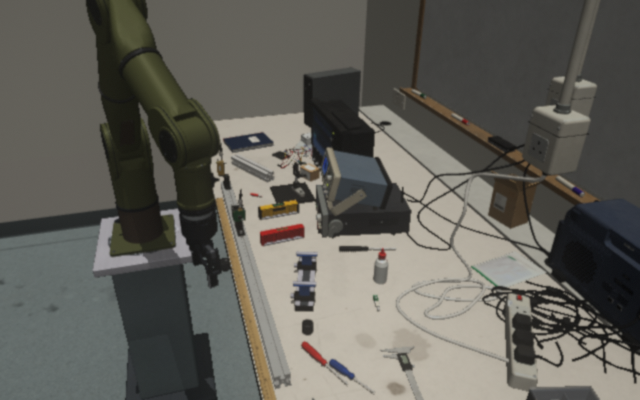

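Top view: the profile is the silver bar at (200,235) and the rig is at (420,233). There are two level-shaped things, yellow at (306,228) and red at (351,236). The yellow one fits the description (yellow body, black caps, green vial). I'll confirm it in one crop and measure at the same time.

```bash
cat > m.py <<'E'
from h import *
def blob(c,mask,box,z):
    x0,y0,x1,y1=box; m=np.zeros(mask.shape,np.uint8); m[y0:y1,x0:x1]=mask[y0:y1,x0:x1]
    m=cv2.morphologyEx(m,cv2.MORPH_CLOSE,np.ones((3,3)))
    k=max(cv2.findContours(m,0,cv2.CHAIN_APPROX_NONE)[0],key=cv2.contourArea)
    w=np.array([onz(c,*p[0],z)[:2] for p in k],np.float32)*1000
    r=cv2.minAreaRect(w); b=cv2.boxPoints(r)
    e=b[1]-b[0] if np.linalg.norm(b[1]-b[0])>np.linalg.norm(b[2]-b[1]) else b[2]-b[1]
    a=np.degrees(np.arctan2(e[1],e[0]))%180
    return np.round(r[0],1),np.round(r[1],1),round(float(a),1),cv2.boundingRect(k)
E
python3 - <<'E'
from m import *
c=cam("top"); im=c[0]; h=cv2.cvtColor(im,cv2.COLOR_BGR2HSV)
y=cv2.inRange(h,(22,120,80),(35,255,255)); print("level yellow",blob(c,y,(290,195,322,260),.045))
for p in [(166,253),(230,218),(306,228),(420,233),(429,173)]: print(p,im[p[1],p[0]],h[p[1],p[0]],onz(c,*p,.04).round(3))
print(im[225:250:1,200].tolist())
b=cv2.inRange(h,(100,120,40),(130,255,255)); print("blue",blob(c,b,(380,205,420,250),.05),blob(c,b,(422,205,460,260),.05))
a=cv2.resize(im[205:260,380:465],None,fx=8,fy=8,interpolation=2); b=cv2.resize(im[200:264,150:330],None,fx=3.78,fy=3.78,interpolation=2)[:,:680]
cv2.imwrite("pics/c1.png",cv2.resize(np.vstack([a,b]),None,fx=.87,fy=.87))
E
```

```text
level yellow (array([510.2,  10.6]), array([57.3, 21.5]), 1.3, (302, 209, 7, 17))
(166, 253) [163 169 170] [ 26  11 170] [0.373 0.501 0.04 ]
(230, 218) [149 157 161] [ 20  19 161] [0.502 0.28  0.04 ]
(306, 228) [ 87 126  73] [ 68 107 126] [0.471 0.006 0.04 ]
(420, 233) [85 83 80] [102  15  85] [ 0.461 -0.401  0.04 ]
(429, 173) [117 122 126] [ 17  18 126] [ 0.679 -0.437  0.04 ]
[[157, 166, 171], [154, 161, 165], [166, 166, 166], [177, 174, 171], [179, 175, 173], [176, 173, 170], [156, 155, 153], [158, 157, 155], [177, 174, 171], [178, 174, 172], [176, 173, 171], [177, 174, 171], [180, 177, 174], [172, 170, 168], [126, 126, 125], [93, 97, 99], [141, 149, 152], [162, 171, 173], [162, 169, 172], [161, 169, 171], [161, 169, 170], [160, 167, 170], [160, 169, 170], [160, 169, 171], [160, 168, 171]]
blue (array([ 459.6, -334.6]), array([0. , 7.1]), 179.6, (402, 232, 1, 3)) (array([ 427.2, -471.8]), array([ 3.3, 29.2]), 160.6, (440, 239, 3, 9))
```

View pics/c1.png

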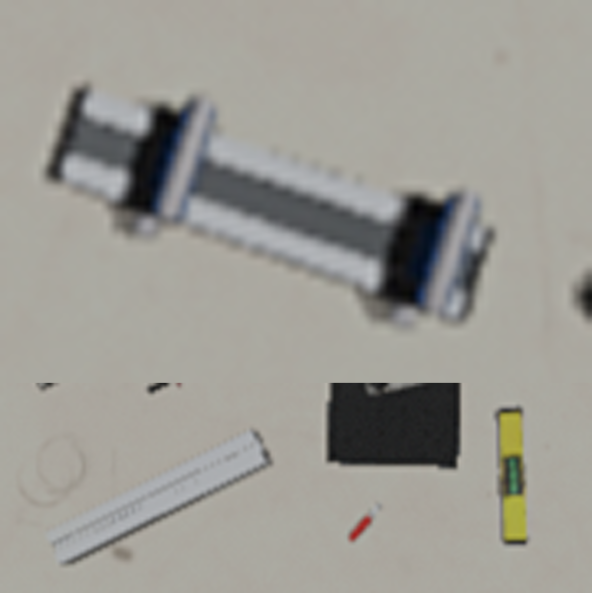

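The crop confirms it: the yellow body with black caps and a green vial at (306,228) is the level. The rollers show as steel bars at about (407,227) and (445,241). Next I'll turn these picks into world points.

Run:
```python
from m import *
c=cam("top"); im=c[0]
def seg(n,a,b,z):
    A,B=onz(c,*a,z)[:2],onz(c,*b,z)[:2]; d=B-A
    print(n,"mid",((A+B)/2*1000).round(1),"len",round(1000*np.linalg.norm(d),1),"ang",round(np.degrees(np.arctan2(d[1],d[0]))%180,1)); return (A+B)/2
seg("profile",(168.2,251.7),(229,219.1),.04)
seg("level",(304.9,207.9),(306.7,248.3),.045)
L=seg("rollL",(409.3,219.1),(404.7,235.5),.07);R=seg("rollR",(447.2,233.),(442.8,249.5),.07)
d=L-R; print("rail axis",np.degrees(np.arctan2(d[1],d[0])),np.linalg.norm(d),(L+R)/2)
s=cv2.cvtColor(im,cv2.COLOR_BGR2LAB); m=((s[...,2].astype(int)<=130)&(s[...,0]>120)).astype(np.uint8)*255
print("profile mask",blob(c,m,(155,205,240,262),.04))
S=cam("side"); print(S[0].shape)
v=np.hstack([cv2.resize(S[0][240:320,270:350],None,fx=5,fy=5,interpolation=2),cv2.resize(S[0][145:185,220:280],None,fx=6.5,fy=6.5,interpolation=2)[:400] if 0 else np.pad(cv2.resize(S[0][145:215,220:305],None,fx=4.5,fy=4.5,interpolation=2),((0,85),(0,0),(0,0)))])
cv2.imwrite("pics/s1.png",v)
```

```text
profile mid [437.7 388.3] len 242.4 ang 119.6
level mid [471.   7.] len 143.9 ang 3.8
rollL mid [ 479.2 -347.6] len 60.0 ang 163.9
rollR mid [ 433.2 -479.8] len 59.9 ang 164.0
rail axis 70.78834321876286 0.1399096686123225 [ 0.45622478 -0.41369594]
profile mask (array([440.7, 392.9]), array([ 43.7, 251.2]), 117.9, (164, 214, 67, 41))
(400, 640, 3)
```

View pics/s1.png

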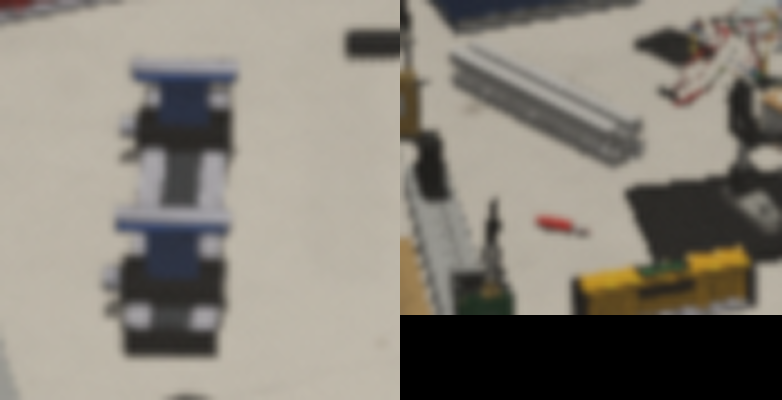

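Call:
apply_moves(
  increments=[
    {"tx":0.03,"ty":0.01,"tz":0.02,"az":7},
    {"tx":0.06,"ty":0.03,"tz":0.03,"az":14},
    {"tx":0.09,"ty":0.05,"tz":0.03,"az":20},
    {"tx":0.12,"ty":0.08,"tz":0.03,"az":25},
    {"tx":0.15,"ty":0.11,"tz":0.03,"az":30},
    {"tx":0.175,"ty":0.14,"tz":0.03,"az":35},
    {"tx":0.2,"ty":0.17,"tz":0.03,"az":40},
    {"tx":0.225,"ty":0.2,"tz":0.03,"az":43},
    {"tx":0.25,"ty":0.235,"tz":0.03,"az":46},
    {"tx":0.27,"ty":0.27,"tz":0.03,"az":50},
    {"tx":0.29,"ty":0.31,"tz":0.03,"az":53},
    {"tx":0.3,"ty":0.35,"tz":0.03,"az":57},
    {"tx":0.31,"ty":0.39,"tz":0.03,"az":60},
    {"tx":0.32,"ty":0.43,"tz":0.03,"az":64},
    {"tx":0.325,"ty":0.47,"tz":0.03,"az":68},
    {"tx":0.33,"ty":0.51,"tz":0.03,"az":72},
    {"tx":0.33,"ty":0.55,"tz":0.03,"az":75},
    {"tx":0.33,"ty":0.59,"tz":0.03,"az":78},
  ],
  claw=1,
)

```text
invalid input at $.increments[0]: expected keys tx, ty, tz, ax, ay, az
```

The side crop shows both rollers, the far one at (307,253) and the near one at (305,283). The yellow level has black caps. I'll resend the move with all keys.

Call:
apply_moves(
  increments=[
    {"tx":0.03,"ty":0.01,"tz":0.02,"ax":0,"ay":0,"az":7},
    {"tx":0.06,"ty":0.03,"tz":0.03,"ax":0,"ay":0,"az":14},
    {"tx":0.09,"ty":0.05,"tz":0.03,"ax":0,"ay":0,"az":20},
    {"tx":0.12,"ty":0.08,"tz":0.03,"ax":0,"ay":0,"az":25},
    {"tx":0.15,"ty":0.11,"tz":0.03,"ax":0,"ay":0,"az":30},
    {"tx":0.175,"ty":0.14,"tz":0.03,"ax":0,"ay":0,"az":35},
    {"tx":0.2,"ty":0.17,"tz":0.03,"ax":0,"ay":0,"az":40},
    {"tx":0.225,"ty":0.2,"tz":0.03,"ax":0,"ay":0,"az":43},
    {"tx":0.25,"ty":0.235,"tz":0.03,"ax":0,"ay":0,"az":46},
    {"tx":0.27,"ty":0.27,"tz":0.03,"ax":0,"ay":0,"az":50},
    {"tx":0.29,"ty":0.31,"tz":0.03,"ax":0,"ay":0,"az":53},
    {"tx":0.3,"ty":0.35,"tz":0.03,"ax":0,"ay":0,"az":57},
    {"tx":0.31,"ty":0.39,"tz":0.03,"ax":0,"ay":0,"az":60},
    {"tx":0.32,"ty":0.43,"tz":0.03,"ax":0,"ay":0,"az":64},
    {"tx":0.325,"ty":0.47,"tz":0.03,"ax":0,"ay":0,"az":68},
    {"tx":0.33,"ty":0.51,"tz":0.03,"ax":0,"ay":0,"az":72},
    {"tx":0.33,"ty":0.55,"tz":0.03,"ax":0,"ay":0,"az":75},
    {"tx":0.33,"ty":0.59,"tz":0.03,"ax":0,"ay":0,"az":78},
  ],
  claw=1,
)

```text
t: 1.75
tool_pos: [0.5062, -0.0078, 0.2614]
orientation: [2.132, 2.307, 0.0]
ft_force: [-0.3, -0.3, -0.4]
finger_gap: 0.0856
finger_force: 0.0
```

```bash
cat >> h.py <<'E'
from scipy.spatial.transform import Rotation as Ro
def st():
    s=get_state(); M=Ro.from_rotvec(s["orientation"]).as_matrix()
    print("t",s["t"],"tcp",np.round(s["tool_pos"],4),"fing ang",np.degrees(np.arctan2(M[1,1],M[0,1])).round(1),"z",M[:,2].round(3),"F",np.round(s["ft_force"],1),"gap",round(s["finger_gap"],4),s["finger_force"],"q",np.round(s["joints"],2)); return s
E
python3 - <<'E'
from m import *
st(); c=cam("side")
def seg(a,b,z):
    A,B=onz(c,*a,z)[:2],onz(c,*b,z)[:2]; d=B-A
    print(((A+B)/2*1000).round(1),np.linalg.norm(d),np.degrees(np.arctan2(d[1],d[0]))%180); return (A+B)/2
L=seg((296.6,253.4),(317.4,254.2),.075);R=seg((293.6,282.6),(315.6,284.2),.075)
d=L-R; print("rail",np.degrees(np.arctan2(d[1],d[0])),np.linalg.norm(d),(L+R)/2)
E
```

```text
t 1.75 tcp [ 0.5062 -0.0078  0.2614] fing ang 4.5 z [ 0. -0. -1.] F [-0.3 -0.3 -0.4] gap 0.0856 0.0 q [ 0.29  0.54 -0.57  1.87  0.38  0.84 -0.39]
[ 477.8 -356.6] 0.06152369471279087 160.4232034785591
[ 434.5 -486.3] 0.05991194949252091 157.68782482480984
rail 71.53100480953948 0.1368095987136065 [ 0.45616753 -0.42145097]
```

Call:
apply_moves(
  increments=[
    {"tx":0.0,"ty":0.04,"tz":0,"ax":0,"ay":0,"az":4},
    {"tx":0.0,"ty":0.08,"tz":0,"ax":0,"ay":0,"az":8},
    {"tx":0.0,"ty":0.12,"tz":0,"ax":0,"ay":0,"az":12},
    {"tx":-0.01,"ty":0.16,"tz":0,"ax":0,"ay":0,"az":16},
    {"tx":-0.015,"ty":0.2,"tz":-0.01,"ax":0,"ay":0,"az":20},
    {"tx":-0.025,"ty":0.24,"tz":-0.02,"ax":0,"ay":0,"az":24},
    {"tx":-0.035,"ty":0.28,"tz":-0.03,"ax":0,"ay":0,"az":24},
    {"tx":-0.045,"ty":0.32,"tz":-0.04,"ax":0,"ay":0,"az":24},
    {"tx":-0.055,"ty":0.355,"tz":-0.05,"ax":0,"ay":0,"az":24},
    {"tx":-0.067,"ty":0.38,"tz":-0.07,"ax":0,"ay":0,"az":24},
    {"tx":-0.067,"ty":0.399,"tz":-0.09,"ax":0,"ay":0,"az":24},
    {"tx":-0.067,"ty":0.399,"tz":-0.12,"ax":0,"ay":0,"az":24},
    {"tx":-0.067,"ty":0.399,"tz":-0.15,"ax":0,"ay":0,"az":24},
    {"tx":-0.067,"ty":0.399,"tz":-0.15,"ax":0,"ay":0,"az":24},
    {"tx":-0.067,"ty":0.399,"tz":-0.15,"ax":0,"ay":0,"az":24},
  ],
)

```text
t: 3.05
tool_pos: [0.4388, 0.3881, 0.1103]
orientation: [-1.609, -2.698, 0.006]
ft_force: [0.6, -0.1, 0.8]
finger_gap: 0.0853
finger_force: 0.0
```

Run:
```python
from m import *
s=st(); t=cam("top"); S=cam("side")
a=cv2.resize(t[0][190:270,145:255],None,fx=3.5,fy=3.5,interpolation=2); b=cv2.resize(S[0][110:190,200:310],None,fx=3.5,fy=3.5,interpolation=2)
cv2.imwrite("pics/g1.png",np.hstack([a,b]))
```

```text
t 3.05 tcp [0.4388 0.3881 0.1103] fing ang 28.4 z [-0.002 -0.003 -1.   ] F [ 0.6 -0.1  0.8] gap 0.0853 0.0 q [-0.52  0.85 -0.51  1.77  0.61  0.69 -0.87]
```

View pics/g1.png

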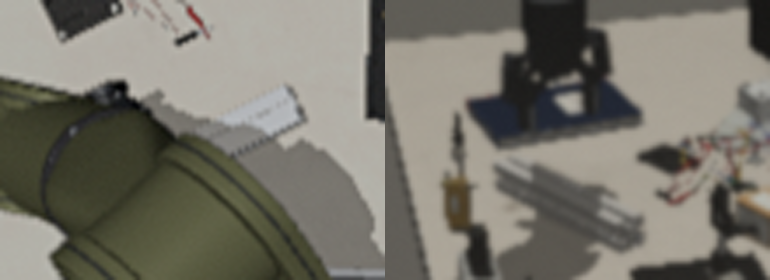

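The profile is undisturbed, with the fingers astride above it in the side crop. I'll go down and grip.

Call:
apply_moves(
  increments=[
    {"tx":0,"ty":0,"tz":-0.03,"ax":0,"ay":0,"az":0},
    {"tx":0,"ty":0,"tz":-0.06,"ax":0,"ay":0,"az":0},
    {"tx":0,"ty":0,"tz":-0.08,"ax":0,"ay":0,"az":0},
    {"tx":0,"ty":0,"tz":-0.095,"ax":0,"ay":0,"az":0},
    {"tx":0,"ty":0,"tz":-0.1,"ax":0,"ay":0,"az":0},
    {"tx":0,"ty":0,"tz":-0.1,"ax":0,"ay":0,"az":0},
  ],
)

```text
t: 3.65
tool_pos: [0.4398, 0.3897, 0.0119]
orientation: [1.61, 2.698, 0.002]
ft_force: [0.0, 0.2, 0.9]
finger_gap: 0.085
finger_force: 0.0
```

Call:
apply_moves(
  increments=[
    {"tx":0,"ty":0,"tz":0,"ax":0,"ay":0,"az":0},
    {"tx":0,"ty":0,"tz":0,"ax":0,"ay":0,"az":0},
    {"tx":0,"ty":0,"tz":0,"ax":0,"ay":0,"az":0},
    {"tx":0,"ty":0,"tz":0,"ax":0,"ay":0,"az":0},
    {"tx":0,"ty":0,"tz":0,"ax":0,"ay":0,"az":0},
    {"tx":0,"ty":0,"tz":0,"ax":0,"ay":0,"az":0},
    {"tx":0,"ty":0,"tz":0,"ax":0,"ay":0,"az":0},
    {"tx":0,"ty":0,"tz":0,"ax":0,"ay":0,"az":0},
  ],
  claw=0,
  squeeze=70,
)

```text
t: 4.32
tool_pos: [0.441, 0.3908, 0.0132]
orientation: [1.609, 2.697, 0.007]
ft_force: [1.7, 0.8, 7.0]
finger_gap: 0.0392
finger_force: 72.1
```

Run:
```python
from m import *
s=st()
```

```text
t 4.3167 tcp [0.441  0.3908 0.0132] fing ang 28.3 z [ 0.004  0.003 -1.   ] F [1.7 0.8 7. ] gap 0.0392 72.11922883987427 q [-0.58  0.99 -0.39  1.8   0.72  0.5  -0.97]
```

Call:
apply_moves(
  increments=[
    {"tx":0,"ty":0,"tz":0.015,"ax":0,"ay":0,"az":0},
    {"tx":0,"ty":0,"tz":0.04,"ax":0,"ay":0,"az":0},
    {"tx":0,"ty":0,"tz":0.075,"ax":0,"ay":0,"az":0},
    {"tx":0,"ty":0,"tz":0.11,"ax":0,"ay":0,"az":0},
    {"tx":0,"ty":0,"tz":0.145,"ax":0,"ay":0,"az":0},
    {"tx":0.005,"ty":-0.01,"tz":0.175,"ax":0,"ay":0,"az":-2},
    {"tx":0.015,"ty":-0.03,"tz":0.19,"ax":0,"ay":0,"az":-5},
    {"tx":0.03,"ty":-0.06,"tz":0.19,"ax":0,"ay":0,"az":-8},
    {"tx":0.045,"ty":-0.095,"tz":0.19,"ax":0,"ay":0,"az":-11},
    {"tx":0.06,"ty":-0.13,"tz":0.19,"ax":0,"ay":0,"az":-14},
    {"tx":0.075,"ty":-0.165,"tz":0.19,"ax":0,"ay":0,"az":-17},
    {"tx":0.085,"ty":-0.2,"tz":0.19,"ax":0,"ay":0,"az":-20},
    {"tx":0.095,"ty":-0.235,"tz":0.19,"ax":0,"ay":0,"az":-23},
    {"tx":0.1,"ty":-0.27,"tz":0.19,"ax":0,"ay":0,"az":-26},
    {"tx":0.105,"ty":-0.305,"tz":0.19,"ax":0,"ay":0,"az":-29},
    {"tx":0.11,"ty":-0.34,"tz":0.19,"ax":0,"ay":0,"az":-32},
    {"tx":0.11,"ty":-0.375,"tz":0.19,"ax":0,"ay":0,"az":-35},
    {"tx":0.11,"ty":-0.41,"tz":0.19,"ax":0,"ay":0,"az":-38},
    {"tx":0.105,"ty":-0.445,"tz":0.19,"ax":0,"ay":0,"az":-41},
    {"tx":0.1,"ty":-0.48,"tz":0.19,"ax":0,"ay":0,"az":-44},
  ],
)

```text
t: 5.98
tool_pos: [0.5382, -0.0924, 0.2011]
orientation: [-2.505, -1.895, 0.001]
ft_force: [0.5, -0.5, -4.0]
finger_gap: 0.0388
finger_force: 71.3
```

Call:
apply_moves(
  increments=[
    {"tx":-0.005,"ty":-0.035,"tz":0,"ax":0,"ay":0,"az":-3},
    {"tx":-0.01,"ty":-0.07,"tz":0,"ax":0,"ay":0,"az":-3},
    {"tx":-0.02,"ty":-0.105,"tz":0,"ax":0,"ay":0,"az":-3},
    {"tx":-0.03,"ty":-0.14,"tz":0,"ax":0,"ay":0,"az":-3},
    {"tx":-0.04,"ty":-0.175,"tz":0,"ax":0,"ay":0,"az":-3},
    {"tx":-0.05,"ty":-0.21,"tz":0,"ax":0,"ay":0,"az":-3},
    {"tx":-0.06,"ty":-0.245,"tz":0,"ax":0,"ay":0,"az":-3},
    {"tx":-0.07,"ty":-0.275,"tz":0,"ax":0,"ay":0,"az":-3},
    {"tx":-0.078,"ty":-0.305,"tz":0,"ax":0,"ay":0,"az":-3},
    {"tx":-0.084,"ty":-0.327,"tz":-0.01,"ax":0,"ay":0,"az":-3},
    {"tx":-0.084,"ty":-0.327,"tz":-0.03,"ax":0,"ay":0,"az":-3},
    {"tx":-0.084,"ty":-0.327,"tz":-0.05,"ax":0,"ay":0,"az":-3},
    {"tx":-0.084,"ty":-0.327,"tz":-0.06,"ax":0,"ay":0,"az":-3},
    {"tx":-0.084,"ty":-0.327,"tz":-0.06,"ax":0,"ay":0,"az":-3},
    {"tx":-0.084,"ty":-0.327,"tz":-0.06,"ax":0,"ay":0,"az":-3},
  ],
)

```text
t: 7.23
tool_pos: [0.4551, -0.4169, 0.1411]
orientation: [-2.55, -1.833, 0.0]
ft_force: [1.0, -1.0, -2.6]
finger_gap: 0.039
finger_force: 71.3
```

Run:
```python
from m import *
s=st(); t=cam("top"); S=cam("side")
cv2.imwrite("pics/raw_s2.png",S[0])
a=cv2.resize(t[0][190:270,370:480],None,fx=3.5,fy=3.5,interpolation=2); b=cv2.resize(S[0][210:310,260:360],None,fx=6,fy=6,interpolation=2)
a=np.pad(a,((0,600-a.shape[0]),(0,0),(0,0)))[:, :200]
cv2.imwrite("pics/p1.png",np.hstack([b,a]))
```

```text
t 7.2333 tcp [ 0.4551 -0.4169  0.1411] fing ang -18.6 z [-0.001  0.001 -1.   ] F [ 1.  -1.  -2.6] gap 0.039 71.32233738899231 q [ 0.91  0.82 -0.44  1.66  0.46  0.77 -0.07]
```

View pics/p1.png

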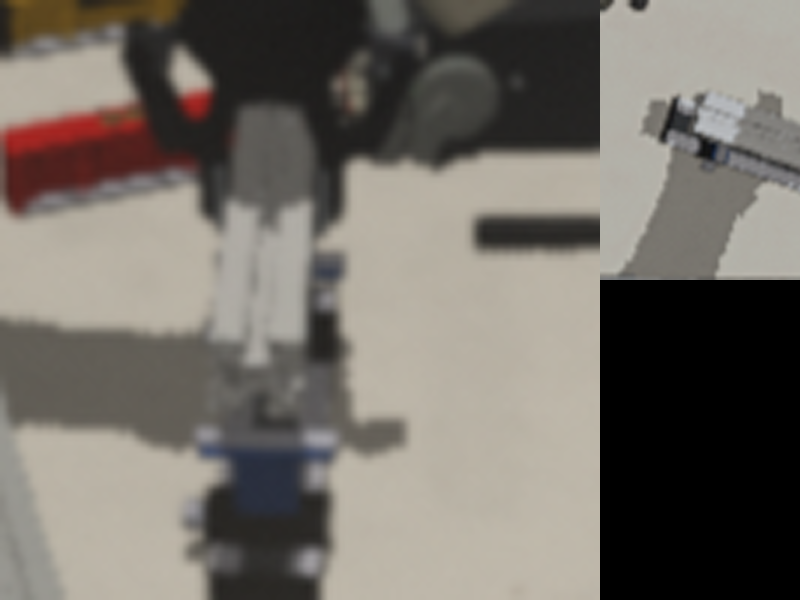

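Side crop: the profile's near end has its top edge at about (303.1,266.8), with the near roller at (304.7,283). The profile hangs above the rollers, slightly left of them. I'll compute the offsets.

Run:
```python
from m import *
S=cam("side"); u=lambda x,y:(260+x/6,210+y/6)
z=.1685
e=onz(S,*u(258.5,342),z)[:2]; f=onz(S,*u(269,202),z)[:2]
a=f-e; print("end",e,"far",f,"ang",np.degrees(np.arctan2(a[1],a[0])), "w",onz(S,*u(305,343),z)-onz(S,*u(212,340),z))
R=(onz(S,*u(200,437),.075)[:2]+onz(S,*u(337,440),.075)[:2])/2; L=onz(S,307,253.8,.075)[:2]
print("R",R,"L",L)
for th in (71,71.5):
    t=np.radians(th); A=np.array([np.cos(t),np.sin(t)]); N=np.array([A[1],-A[0]])
    tcp=np.array([.4551,-.4169]); C=(L+R)/2; ctr=e+A*.1235
    print(th,"lat end-R",(e-R)@N,"far-L",(f-L)@N,"lat R/L vs tcp",(R-tcp)@N,(L-tcp)@N,"lon: end+.1235 vs tcp",(ctr-tcp)@A,"ctr vs C",(ctr-C)@A, "e-R",(e-R)@A)
# top: left end of profile
t=cam("top"); v=lambda x,y:(370+x/3.5,190+y/3.5)
p=(onz(t,*v(706,93) if 0 else v(106,93),z)[:2]+onz(t,*v(95,122),z)[:2])/2
print("top far end",p,(p-tcp)@A,(p-tcp)@N)
b=cv2.resize(t[0][200:260,380:460],None,fx=10,fy=10,interpolation=2); cv2.imwrite("pics/t2.png",b)
```

```text
end [ 0.41754646 -0.53449979] far [ 0.44950365 -0.43585331] ang 72.04991764612174 w [ 0.03703373 -0.01264419  0.        ]
R [ 0.43528809 -0.48517016] L [ 0.47787277 -0.35658186]
71 lat end-R -0.0007148822057446248 far-L -0.0010152714294570228 lat R/L vs tcp 0.003494057016852462 0.001894414638127064 lon: end+.1235 vs tcp 8.09766744651831e-05 ctr vs C 0.003358382730282481 e-R -0.05241819533823218
71.5 lat end-R -0.0011722842276005424 far-L -0.0017499085463664147 lat R/L vs tcp 0.0028743327280225 0.0024567329498902495 lon: end+.1235 vs tcp 6.142352505109667e-05 ctr vs C 0.0033622161318779026 e-R -0.05240996096902645
top far end [ 0.49525944 -0.29670807] 0.12672362929736541 -5.331425084760726e-05
```

View pics/t2.png

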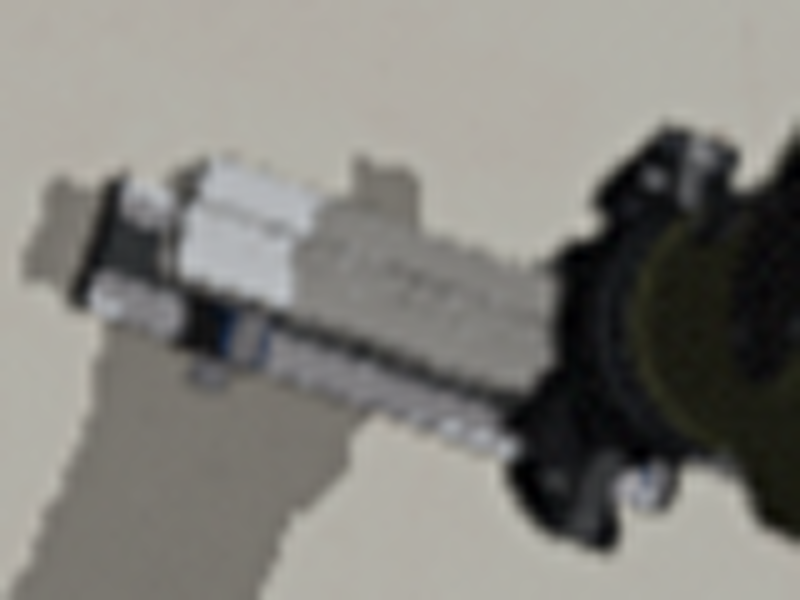

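Lateral error is about −1 mm in both views and the angle matches within 0.5°. I'll nudge it and lower.

Call:
apply_moves(
  increments=[
    {"tx":0.0005,"ty":-0.002,"tz":-0.015,"ax":0,"ay":0,"az":0},
    {"tx":0.0005,"ty":-0.002,"tz":-0.03,"ax":0,"ay":0,"az":0},
    {"tx":0.0005,"ty":-0.002,"tz":-0.04,"ax":0,"ay":0,"az":0},
    {"tx":0.0005,"ty":-0.002,"tz":-0.046,"ax":0,"ay":0,"az":0},
    {"tx":0.0005,"ty":-0.002,"tz":-0.048,"ax":0,"ay":0,"az":0},
    {"tx":0.0005,"ty":-0.002,"tz":-0.049,"ax":0,"ay":0,"az":0},
    {"tx":0.0005,"ty":-0.002,"tz":-0.05,"ax":0,"ay":0,"az":0},
    {"tx":0.0005,"ty":-0.002,"tz":-0.051,"ax":0,"ay":0,"az":0},
    {"tx":0.0005,"ty":-0.002,"tz":-0.051,"ax":0,"ay":0,"az":0},
  ],
)

```text
t: 8.18
tool_pos: [0.456, -0.4198, 0.0907]
orientation: [2.551, 1.832, 0.0]
ft_force: [0.6, -1.0, -4.1]
finger_gap: 0.0389
finger_force: 71.5
```

Run:
```python
from m import *
st()
```

```text
t 8.1833 tcp [ 0.456  -0.4198  0.0907] fing ang -18.6 z [ 0.001 -0.    -1.   ] F [ 0.6 -1.  -4.1] gap 0.0389 71.47256970405579 q [ 0.89  0.89 -0.4   1.68  0.5   0.67 -0.1 ]
```

Call:
apply_moves(
  increments=[
    {"tx":0,"ty":0,"tz":-0.0005,"ax":0,"ay":0,"az":0},
    {"tx":0,"ty":0,"tz":-0.001,"ax":0,"ay":0,"az":0},
    {"tx":0,"ty":0,"tz":-0.0015,"ax":0,"ay":0,"az":0},
    {"tx":0,"ty":0,"tz":-0.002,"ax":0,"ay":0,"az":0},
    {"tx":0,"ty":0,"tz":-0.002,"ax":0,"ay":0,"az":0},
  ],
)

```text
t: 8.6
tool_pos: [0.4558, -0.4197, 0.0883]
orientation: [2.552, 1.833, 0.0]
ft_force: [0.2, -0.6, -2.7]
finger_gap: 0.039
finger_force: 71.5
```

Call:
apply_moves(
  increments=[
    {"tx":0,"ty":0,"tz":-0.0005,"ax":0,"ay":0,"az":0},
    {"tx":0,"ty":0,"tz":-0.001,"ax":0,"ay":0,"az":0},
    {"tx":0,"ty":0,"tz":-0.001,"ax":0,"ay":0,"az":0},
  ],
)

```text
t: 8.85
tool_pos: [0.4557, -0.4198, 0.0882]
orientation: [2.551, 1.832, -0.0]
ft_force: [-2.3, 0.9, 4.0]
finger_gap: 0.0391
finger_force: 72.6
```

Contact is felt and it is seated, so I'll release.

Call:
apply_moves(
  increments=[
    {"tx":0,"ty":0,"tz":0,"ax":0,"ay":0,"az":0},
    {"tx":0,"ty":0,"tz":0,"ax":0,"ay":0,"az":0},
    {"tx":0,"ty":0,"tz":0,"ax":0,"ay":0,"az":0},
    {"tx":0,"ty":0,"tz":0,"ax":0,"ay":0,"az":0},
  ],
  claw=0.6,
  squeeze=20,
)

```text
t: 9.18
tool_pos: [0.456, -0.4198, 0.0873]
orientation: [2.551, 1.832, 0.001]
ft_force: [0.0, 0.3, -1.0]
finger_gap: 0.0514
finger_force: 0.0
```

Call:
apply_moves(
  increments=[
    {"tx":0,"ty":0,"tz":0,"ax":0,"ay":0,"az":0},
    {"tx":0,"ty":0,"tz":0,"ax":0,"ay":0,"az":0},
    {"tx":0,"ty":0,"tz":0,"ax":0,"ay":0,"az":0},
    {"tx":0,"ty":0,"tz":0.01,"ax":0,"ay":0,"az":0},
    {"tx":0,"ty":0,"tz":0.03,"ax":0,"ay":0,"az":0},
    {"tx":0,"ty":0,"tz":0.06,"ax":0,"ay":0,"az":0},
    {"tx":0,"ty":0,"tz":0.1,"ax":0,"ay":0,"az":0},
    {"tx":0.005,"ty":0.03,"tz":0.13,"ax":0,"ay":0,"az":-6},
    {"tx":0.02,"ty":0.065,"tz":0.14,"ax":0,"ay":0,"az":-12},
    {"tx":0.035,"ty":0.1,"tz":0.14,"ax":0,"ay":0,"az":-18},
    {"tx":0.045,"ty":0.135,"tz":0.14,"ax":0,"ay":0,"az":-24},
    {"tx":0.055,"ty":0.17,"tz":0.14,"ax":0,"ay":0,"az":-30},
    {"tx":0.06,"ty":0.205,"tz":0.14,"ax":0,"ay":0,"az":-36},
    {"tx":0.06,"ty":0.24,"tz":0.14,"ax":0,"ay":0,"az":-42},
    {"tx":0.055,"ty":0.275,"tz":0.14,"ax":0,"ay":0,"az":-48},
    {"tx":0.05,"ty":0.31,"tz":0.14,"ax":0,"ay":0,"az":-54},
    {"tx":0.045,"ty":0.345,"tz":0.14,"ax":0,"ay":0,"az":-60},
    {"tx":0.035,"ty":0.38,"tz":0.14,"ax":0,"ay":0,"az":-66},
    {"tx":0.025,"ty":0.41,"tz":0.14,"ax":0,"ay":0,"az":-68},
    {"tx":0.016,"ty":0.43,"tz":0.14,"ax":0,"ay":0,"az":-68},
  ],
  claw=1,
)

```text
t: 10.85
tool_pos: [0.4711, 0.0145, 0.2281]
orientation: [-3.138, -0.097, -0.002]
ft_force: [0.2, -0.3, 0.5]
finger_gap: 0.0859
finger_force: 0.0
```

Run:
```python
from m import *
st(); t=cam("top"); S=cam("side")
a=cv2.resize(t[0][200:260,380:460],None,fx=5,fy=5,interpolation=2); b=cv2.resize(S[0][235:305,265:345],None,fx=5,fy=5,interpolation=2)
d=cv2.resize(S[0][140:230,230:320],None,fx=4,fy=4,interpolation=2)
o=np.zeros((600,800,3),np.uint8); o[:300,:400]=a; o[:350,400:]=b; o[300:600,:360]=d[:300]
cv2.imwrite("pics/r1.png",o)
```

```text
t 10.85 tcp [0.4711 0.0145 0.2281] fing ang -86.5 z [ 0.001  0.002 -1.   ] F [ 0.2 -0.3  0.5] gap 0.0859 0.0 q [-0.06  0.5  -0.1   2.02  0.08  0.63 -1.72]
```

View pics/r1.png

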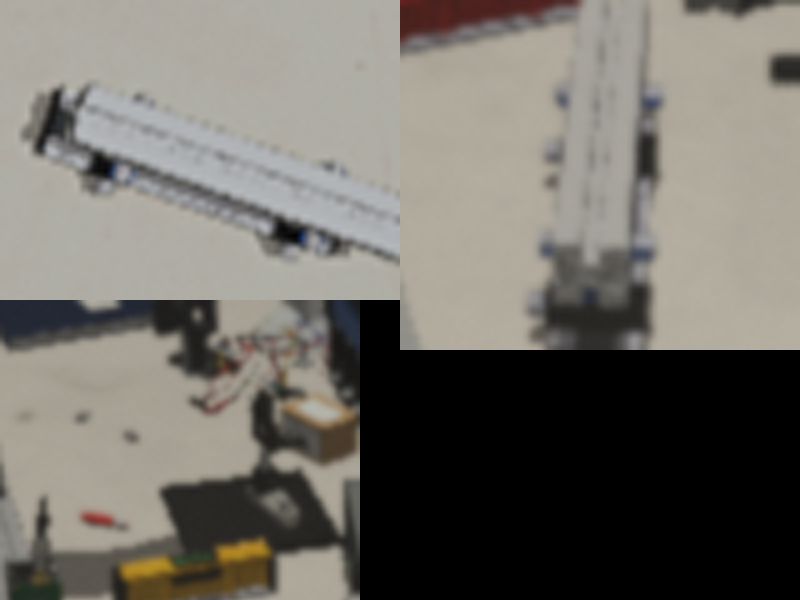

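The profile rests on both rollers, with the roller ends showing evenly on either side (near roller at 542–653, profile between). The level is undisturbed at about (278,203) in the side view. I'll take a quick side fix on the level.

Run:
```python
from m import *
S=cam("side"); print(onz(S,278.2,203.3,.045))
h=cv2.cvtColor(S[0],cv2.COLOR_BGR2HSV); y=cv2.inRange(h,(18,130,60),(35,255,255))
m=np.zeros_like(y); m[190:225,250:305]=y[190:225,250:305]
n,l,s,ce=cv2.connectedComponentsWithStats(m); print([ (s[i].tolist(),ce[i].round(1)) for i in range(1,n) if s[i,4]>20])
print(onz(S,258.3,214,.022),onz(S,298,205,.022))
print("level on profile px",proj(S,(.456,-.42,.16)))
```

```text
[0.47359378 0.01282997 0.045     ]
[([260, 200, 38, 17, 330], array([278.9, 207.7]))]
[ 0.39628588 -0.00371268  0.022     ] [0.54946516 0.02018935 0.022     ]
level on profile px [305.57741089 242.71737928]
```

Call:
apply_moves(
  increments=[
    {"tx":0,"ty":-0.004,"tz":-0.04,"ax":0,"ay":0,"az":0},
    {"tx":0,"ty":-0.007,"tz":-0.075,"ax":0,"ay":0,"az":0},
    {"tx":0,"ty":-0.009,"tz":-0.1,"ax":0,"ay":0,"az":0},
    {"tx":0,"ty":-0.009,"tz":-0.115,"ax":0,"ay":0,"az":0},
    {"tx":0,"ty":-0.009,"tz":-0.12,"ax":0,"ay":0,"az":0},
    {"tx":0,"ty":-0.009,"tz":-0.12,"ax":0,"ay":0,"az":0},
  ],
)

```text
t: 11.5
tool_pos: [0.4717, 0.0003, 0.1066]
orientation: [3.14, 0.09, -0.002]
ft_force: [0.1, -0.4, -0.4]
finger_gap: 0.0856
finger_force: 0.0
```

Call:
apply_moves(
  increments=[
    {"tx":0,"ty":0.006,"tz":-0.015,"ax":0,"ay":0,"az":1},
    {"tx":0,"ty":0.006,"tz":-0.045,"ax":0,"ay":0,"az":1},
    {"tx":0,"ty":0.006,"tz":-0.07,"ax":0,"ay":0,"az":1},
    {"tx":0,"ty":0.006,"tz":-0.088,"ax":0,"ay":0,"az":1},
    {"tx":0,"ty":0.006,"tz":-0.094,"ax":0,"ay":0,"az":1},
    {"tx":0,"ty":0.006,"tz":-0.094,"ax":0,"ay":0,"az":1},
  ],
)

```text
t: 12.0
tool_pos: [0.4722, 0.007, 0.0132]
orientation: [3.139, 0.119, -0.0]
ft_force: [-0.2, -0.1, -0.5]
finger_gap: 0.0854
finger_force: 0.0
```

Call:
apply_moves(
  increments=[
    {"tx":0,"ty":0,"tz":0,"ax":0,"ay":0,"az":0},
    {"tx":0,"ty":0,"tz":0,"ax":0,"ay":0,"az":0},
    {"tx":0,"ty":0,"tz":0,"ax":0,"ay":0,"az":0},
    {"tx":0,"ty":0,"tz":0,"ax":0,"ay":0,"az":0},
    {"tx":0,"ty":0,"tz":0,"ax":0,"ay":0,"az":0},
    {"tx":0,"ty":0,"tz":0,"ax":0,"ay":0,"az":0},
    {"tx":0,"ty":0,"tz":0,"ax":0,"ay":0,"az":0},
    {"tx":0,"ty":0,"tz":0,"ax":0,"ay":0,"az":0},
    {"tx":0,"ty":0,"tz":0,"ax":0,"ay":0,"az":0},
    {"tx":0,"ty":0,"tz":0,"ax":0,"ay":0,"az":0},
  ],
  claw=0,
  squeeze=50,
)

```text
t: 12.83
tool_pos: [0.4722, 0.0073, 0.0141]
orientation: [3.139, 0.12, 0.002]
ft_force: [0.1, -0.1, 6.6]
finger_gap: 0.0232
finger_force: 50.3
```

Run:
```python
from m import *
st()
```

```text
t 12.8333 tcp [0.4722 0.0073 0.0141] fing ang -85.6 z [ 0.001 -0.    -1.   ] F [ 0.1 -0.1  6.6] gap 0.0232 50.27354657649994 q [-0.11  0.91 -0.01  2.16  0.16  0.07 -1.76]
```

Call:
apply_moves(
  increments=[
    {"tx":0,"ty":0,"tz":0.015,"ax":0,"ay":0,"az":0},
    {"tx":0,"ty":0,"tz":0.045,"ax":0,"ay":0,"az":0},
    {"tx":0,"ty":0,"tz":0.085,"ax":0,"ay":0,"az":0},
    {"tx":0,"ty":0,"tz":0.125,"ax":0,"ay":0,"az":0},
    {"tx":0,"ty":0,"tz":0.165,"ax":0,"ay":0,"az":0},
    {"tx":0.005,"ty":-0.015,"tz":0.195,"ax":0,"ay":0,"az":3},
    {"tx":0.015,"ty":-0.045,"tz":0.205,"ax":0,"ay":0,"az":8},
    {"tx":0.025,"ty":-0.08,"tz":0.205,"ax":0,"ay":0,"az":13},
    {"tx":0.035,"ty":-0.115,"tz":0.205,"ax":0,"ay":0,"az":18},
    {"tx":0.04,"ty":-0.15,"tz":0.205,"ax":0,"ay":0,"az":24},
    {"tx":0.045,"ty":-0.185,"tz":0.205,"ax":0,"ay":0,"az":30},
    {"tx":0.045,"ty":-0.22,"tz":0.205,"ax":0,"ay":0,"az":36},
    {"tx":0.04,"ty":-0.255,"tz":0.205,"ax":0,"ay":0,"az":42},
    {"tx":0.035,"ty":-0.29,"tz":0.205,"ax":0,"ay":0,"az":48},
    {"tx":0.025,"ty":-0.325,"tz":0.205,"ax":0,"ay":0,"az":54},
    {"tx":0.015,"ty":-0.36,"tz":0.205,"ax":0,"ay":0,"az":60},
    {"tx":0.005,"ty":-0.39,"tz":0.205,"ax":0,"ay":0,"az":65},
    {"tx":-0.007,"ty":-0.412,"tz":0.2,"ax":0,"ay":0,"az":67},
    {"tx":-0.016,"ty":-0.427,"tz":0.195,"ax":0,"ay":0,"az":67},
    {"tx":-0.016,"ty":-0.427,"tz":0.185,"ax":0,"ay":0,"az":67},
  ],
)

```text
t: 14.5
tool_pos: [0.4514, -0.4256, 0.1979]
orientation: [2.558, 1.821, -0.007]
ft_force: [-0.4, -1.5, -2.4]
finger_gap: 0.0233
finger_force: 49.3
```

Call:
apply_moves(
  increments=[
    {"tx":0,"ty":0,"tz":-0.015,"ax":0,"ay":0,"az":0},
    {"tx":0,"ty":0,"tz":-0.03,"ax":0,"ay":0,"az":0},
    {"tx":0,"ty":0,"tz":-0.04,"ax":0,"ay":0,"az":0},
    {"tx":0,"ty":0,"tz":-0.045,"ax":0,"ay":0,"az":0},
    {"tx":0,"ty":0,"tz":-0.045,"ax":0,"ay":0,"az":0},
    {"tx":0,"ty":0,"tz":-0.045,"ax":0,"ay":0,"az":0},
  ],
)

```text
t: 15.0
tool_pos: [0.4561, -0.4193, 0.1535]
orientation: [2.551, 1.834, 0.0]
ft_force: [-0.0, 0.4, -1.7]
finger_gap: 0.0234
finger_force: 49.3
```

Run:
```python
from m import *
st(); t=cam("top"); S=cam("side")
a=cv2.resize(t[0][200:260,380:460],None,fx=4,fy=4,interpolation=2); b=cv2.resize(S[0][195:300,270:345],None,fx=5.7,fy=5.7,interpolation=2)
o=np.zeros((600,800,3),np.uint8); o[:240,:320]=a; o[:b.shape[0],330:330+b.shape[1]]=b
cv2.imwrite("pics/r2.png",o)
```

```text
t 15.0 tcp [ 0.4561 -0.4193  0.1535] fing ang -18.6 z [ 0.  0. -1.] F [-0.   0.4 -1.7] gap 0.0234 49.31714415550232 q [ 0.93  0.81 -0.48  1.65  0.48  0.8  -0.08]
```

View pics/r2.png

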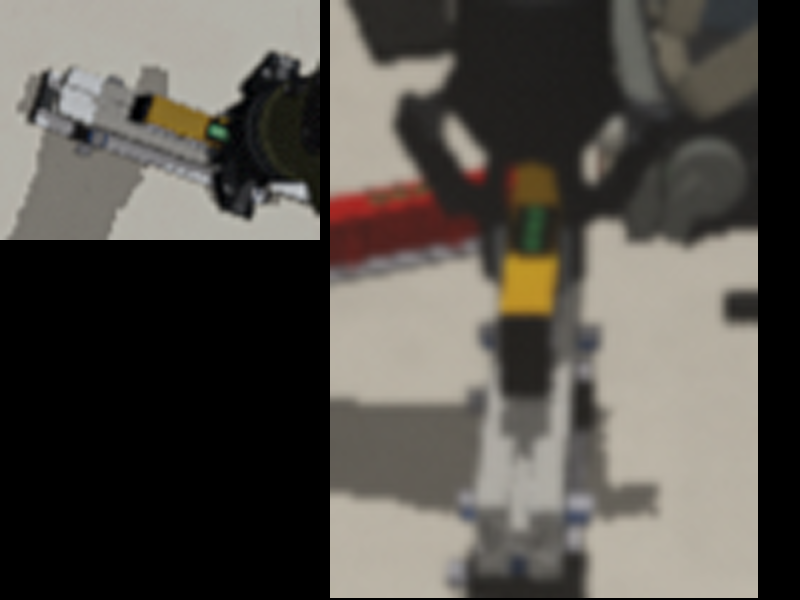

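The level is held above the profile and looks central; its near top edge is at about side px (304.2,250.4). I'll quantify lateral and lengthwise offsets.

Run:
```python
from m import *
S=cam("side"); u=lambda x,y:(270+(x-330)/5.7,195+y/5.7)
t=np.radians(71.3); A=np.array([np.cos(t),np.sin(t)]); N=np.array([A[1],-A[0]]); tcp=np.array([.4561,-.4193])
f=lambda n,p,z: print(n,((onz(S,*p,z)[:2]-tcp)@A*1000).round(1),((onz(S,*p,z)[:2]-tcp)@N*1000).round(1))
zt=.1535-.0138+.045
f("level L",u(501,314),zt);f("level R",u(555,316),zt);f("vial",u(534,228),zt);f("lvl far",u(533,165),zt)
f("prof L",u(478,508),.115);f("prof R",u(566,512),.115);f("profmid L",u(490,400),.115);f("profmid R",u(572,400),.115)
```

```text
level L -71.4 -10.5
level R -71.7 14.2
vial 0.2 0.7
lvl far 56.7 -2.8
prof L -123.8 -18.0
prof R -124.6 21.7
profmid L -43.4 -18.1
profmid R -41.4 21.0
```

It is aligned within about 1 mm laterally and 3 mm lengthwise. I'll lower it gently.

Call:
apply_moves(
  increments=[
    {"tx":0,"ty":0,"tz":-0.008,"ax":0,"ay":0,"az":0},
    {"tx":0,"ty":0,"tz":-0.015,"ax":0,"ay":0,"az":0},
    {"tx":0,"ty":0,"tz":-0.019,"ax":0,"ay":0,"az":0},
    {"tx":0,"ty":0,"tz":-0.021,"ax":0,"ay":0,"az":0},
    {"tx":0,"ty":0,"tz":-0.022,"ax":0,"ay":0,"az":0},
    {"tx":0,"ty":0,"tz":-0.0225,"ax":0,"ay":0,"az":0},
    {"tx":0,"ty":0,"tz":-0.023,"ax":0,"ay":0,"az":0},
    {"tx":0,"ty":0,"tz":-0.023,"ax":0,"ay":0,"az":0},
  ],
)

```text
t: 15.82
tool_pos: [0.4559, -0.4197, 0.1304]
orientation: [2.551, 1.833, 0.0]
ft_force: [0.7, -1.3, -1.9]
finger_gap: 0.0232
finger_force: 49.3
```

Call:
apply_moves(
  increments=[
    {"tx":0,"ty":0,"tz":-0.0005,"ax":0,"ay":0,"az":0},
    {"tx":0,"ty":0,"tz":-0.001,"ax":0,"ay":0,"az":0},
    {"tx":0,"ty":0,"tz":-0.001,"ax":0,"ay":0,"az":0},
  ],
)

```text
t: 16.07
tool_pos: [0.4557, -0.4197, 0.1293]
orientation: [2.552, 1.833, 0.0]
ft_force: [-0.1, 0.2, -1.3]
finger_gap: 0.0236
finger_force: 49.3
```

Call:
apply_moves(
  increments=[
    {"tx":0,"ty":0,"tz":-0.0005,"ax":0,"ay":0,"az":0},
    {"tx":0,"ty":0,"tz":-0.001,"ax":0,"ay":0,"az":0},
    {"tx":0,"ty":0,"tz":-0.001,"ax":0,"ay":0,"az":0},
  ],
)

```text
t: 16.32
tool_pos: [0.4558, -0.4198, 0.1291]
orientation: [2.551, 1.832, -0.0]
ft_force: [-1.2, 0.6, 4.4]
finger_gap: 0.0233
finger_force: 50.3
```

Contact. I'll release part-way, then open fully and rise.

Call:
apply_moves(
  increments=[
    {"tx":0,"ty":0,"tz":0,"ax":0,"ay":0,"az":0},
    {"tx":0,"ty":0,"tz":0,"ax":0,"ay":0,"az":0},
    {"tx":0,"ty":0,"tz":0,"ax":0,"ay":0,"az":0},
    {"tx":0,"ty":0,"tz":0,"ax":0,"ay":0,"az":0},
  ],
  claw=0.45,
  squeeze=20,
)

```text
t: 16.65
tool_pos: [0.4558, -0.4197, 0.1282]
orientation: [2.552, 1.833, 0.0]
ft_force: [0.4, -0.7, -1.0]
finger_gap: 0.0383
finger_force: 0.0
```

Call:
apply_moves(
  increments=[
    {"tx":0,"ty":0,"tz":0,"ax":0,"ay":0,"az":0},
    {"tx":0,"ty":0,"tz":0,"ax":0,"ay":0,"az":0},
    {"tx":0,"ty":0,"tz":0,"ax":0,"ay":0,"az":0},
    {"tx":0,"ty":0,"tz":0,"ax":0,"ay":0,"az":0},
    {"tx":0,"ty":0,"tz":0.01,"ax":0,"ay":0,"az":0},
    {"tx":0,"ty":0,"tz":0.03,"ax":0,"ay":0,"az":0},
    {"tx":0,"ty":0,"tz":0.06,"ax":0,"ay":0,"az":0},
    {"tx":0,"ty":0,"tz":0.1,"ax":0,"ay":0,"az":0},
    {"tx":0,"ty":0.03,"tz":0.13,"ax":0,"ay":0,"az":0},
    {"tx":0.01,"ty":0.065,"tz":0.14,"ax":0,"ay":0,"az":0},
    {"tx":0.02,"ty":0.1,"tz":0.14,"ax":0,"ay":0,"az":0},
    {"tx":0.03,"ty":0.135,"tz":0.14,"ax":0,"ay":0,"az":0},
    {"tx":0.04,"ty":0.17,"tz":0.14,"ax":0,"ay":0,"az":0},
    {"tx":0.05,"ty":0.205,"tz":0.14,"ax":0,"ay":0,"az":0},
    {"tx":0.05,"ty":0.24,"tz":0.14,"ax":0,"ay":0,"az":0},
    {"tx":0.05,"ty":0.275,"tz":0.14,"ax":0,"ay":0,"az":0},
    {"tx":0.05,"ty":0.31,"tz":0.14,"ax":0,"ay":0,"az":0},
    {"tx":0.05,"ty":0.31,"tz":0.14,"ax":0,"ay":0,"az":0},
    {"tx":0.05,"ty":0.31,"tz":0.14,"ax":0,"ay":0,"az":0},
  ],
  claw=1,
)

```text
t: 18.23
tool_pos: [0.5061, -0.1069, 0.2694]
orientation: [2.546, 1.84, 0.002]
ft_force: [-0.3, -0.9, 0.4]
finger_gap: 0.0855
finger_force: 0.0
```

Run:
```python
from m import *
st(); t=cam("top"); S=cam("side")
a=cv2.resize(t[0][195:265,380:470],None,fx=4.3,fy=4.3,interpolation=2); b=cv2.resize(S[0][215:305,270:345],None,fx=5.3,fy=5.3,interpolation=2)
o=np.zeros((600,800,3),np.uint8); o[:a.shape[0],:a.shape[1]]=a; o[:b.shape[0],400:400+b.shape[1]]=b
cv2.imwrite("pics/r3.png",o)
```

```text
t 18.2333 tcp [ 0.5061 -0.1069  0.2694] fing ang -18.3 z [ 0.001  0.    -1.   ] F [-0.3 -0.9  0.4] gap 0.0855 0.0 q [ 0.47  0.54 -0.55  1.83  0.36  0.87 -0.57]
```

View pics/r3.png

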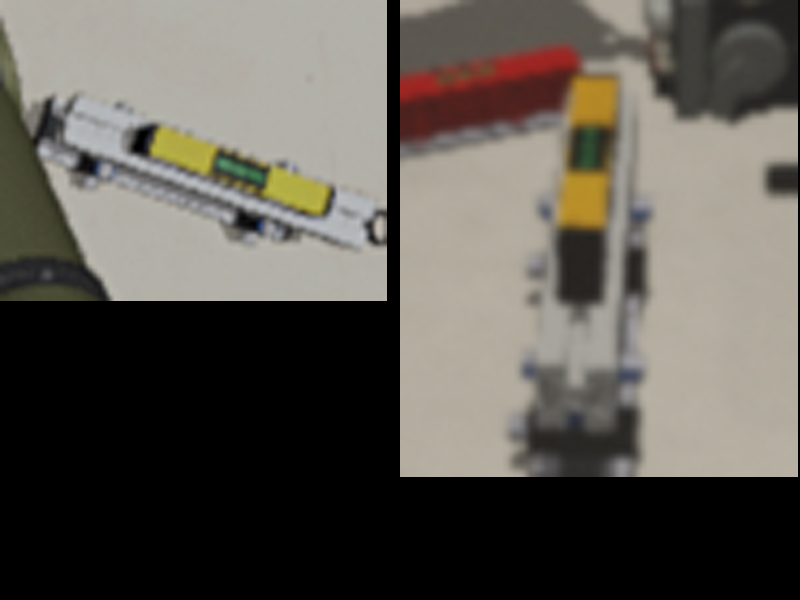

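Both views show the level (crop vial at (242,168) top and (590,148) side) upright along the middle of the profile. The profile sits centred on both rollers with overhang at each end, and the arm is clear. I'll hand in.

```bash
python3 -c "
from plant import close_job; print(close_job())"
```

```text
the job is handed in; nothing more can be done
None
```

The job was handed in at about 18 s: the profile lies centred across both rollers with about 5 cm past each one, and the yellow level stands upright along the middle of its top. Both were set down gently, the gripper is clear, and I kept away from the bottle and carton but did not check them at the end.

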